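# Open the book press by one turn of its hand wheel

## Robot

A 6-joint arm with a two-finger parallel gripper is mounted at the origin on the work surface. World frame = base frame: x ahead of the robot, y to its left, z up, the work surface at z = 0. Lengths are in m, angles in degrees, forces in N, time in s.
With the tool pointing down it reaches from about 0.35 to 0.875 m from the base axis. Payload 4.2 kg.
Tool frame: the origin (TCP) lies on the centre line of the jaws, within the pads' length; the fingertips stand 25 mm ahead of it and the grasp point (between the pads) lies 6 mm ahead of it; z points along the fingers, y is the line along which they close (so a half turn about z gives the same grasp; the last joint's range is limited). The gripper opens to 87 mm and grips with 3 to 60 N. Pads are 19 mm wide; open, the fingers measure 117 mm over their backs; the gripper's body (75 mm by 190 mm) begins 51 mm behind the grasp point.
Start: joints at [83.973, 22.042, 0.453, 0, -68.411, -14.817], TCP at [0.222, 0.584, 0.209] pointing down, gripper open.
Joint ranges: [-179.83, 179.83], [-69.29, 118.12], [-61.27, 80.66], [-181.25, 117.63], [-171.15, -9.14], [-177.46, 177.46]. Speed limits (degrees/s): [159.86, 159.86, 180, 180, 180, 180].

## Interface

Orientations are given as a 3x3 rotation matrix whose columns are the frame's x, y, z axes.
In Python, from station import r gives the robot as it stands.
- The arm moves only by the tool move_arm, never from a script. Its argument "series" is a list of rows, each an object with "grip": the opening, from 0 (shut) to 1 (fully open); "xyz": the shift along the tool's x, y, z in mm, a list of three; "angular": the turn, a rotation vector about the tool's x, y, z in rad, a list of three. A call has 1 to 10 rows; each row is the pose to reach, as a shift and turn from the pose commanded when the call began, along the tool's axes at that moment; what a row does not reach only later rows make up. A row lasts 1/10 s, in which the tool goes at most 50 mm and 8.59 degrees, less where a joint would pass 70% of its speed; a pose out of reach is approached as far as the arm can. A call with a gripper value outside its range is refused whole. The fingers move at their own pace and stop on an object; the grip force is fixed at half the most. Time passes only in rows, so rows that repeat a pose let the fingers close. It gives the time, the measured TCP pose, the force, the opening and the grip force at its end, in the units of the state.
- r.sense(): the state, without advancing time (a new reading comes with each control period).
- r.capture(name): name is "side" or "top" or "wrist"; returns a dict with "img" (384x512x3 uint8, red, green, blue), "camera_matrix" (3x3 intrinsics, pixels), "rvec" (rotation vector, rad) and "tvec" (3), from world to camera coordinates, as OpenCV has them; the wrist camera has in their place "hand_eye" (4x4, takes a point from camera to tool coordinates, whose origin is the TCP and whose axes are the flange's). Camera axes: x right, y down, z forward; pixel columns grow to the right and rows downward; lengths in m; the calibration is good to about 2 mm. A picture is of the moment at which its call begins: read the wrist's pose just before it. There is no depth.
- r.finish_job(): hands the job in; it is judged then, once.
The state is a dict: "time_s": time; "joints": joint angles; "joint_velocities": joint speeds; "effort": joint torques, N m; "tcp_pos": TCP position; "ee_rot": TCP orientation; "wrist_force": force on the tool from outside, world axes, zero at the start; "moment": the same for the moment, N m; "gripper_width": opening from 0.0 (shut) to 1.0 (fully open); "gripper_force": force on a finger pad.
Only numpy, scipy, OpenCV 4.12 (cv2) and the standard library are available. Lean on these libraries where they do the work, as an engineer would, in place of code of your own. Each camera call takes 0.05 s, during which the arm holds its last target. There are 200 camera calls.

## Task

With the fingertips, gently push the hand wheel of the book press round anticlockwise (seen from above) by its upright handle, through exactly one full turn, so that the press opens by one turn and the handle stands again just where it started. Leave the glue bottle, the paste jar and the brush where they are.

Things in the scene. Friction and masses are not known exactly. Their poses are not given: they have to be found in the camera images.
- press: Fixed bench-top book press, 200 mm (its x) by 290 mm (its y) at the foot, with a book in it. Grey cross-bar on two steel columns, its top 131 mm above the table; 153 mm up lies the horizontal hand wheel, and the upright handle on it is the highest part, its top 225 mm above the table. Column nuts (141 mm high) stand 120 mm either side of the wheel's axis along y. Origin: centre of the underside, on the table, straight below the wheel's axis; z up. It is bolted down.
- wheel_hub (a point): Point on the vertical axis of the dark steel hand wheel, at the top of its hub, 177 mm above the table. The thin screw end (10 mm radius) stands out of the hub by 17 to 27 mm. The wheel is a round rim, 160 mm in diameter between the centres of its 16 mm thick bar (top of the rim 173 mm above the table), with three dark steel spokes 120 degrees apart; the space between is open. It stays at the same height as it turns.
- wheel_handle (a point): Centre, half-way up, of the one upright handle of the wheel: a pale wooden round grip of 24 mm diameter on a short steel collar, standing on the rim at the end of one spoke, 80 mm from the wheel's axis. This point is 201 mm above the table; the handle stands from the rim's top (173 mm) to 225 mm. It does not spin on its pin.
- wheel (a joint): Angle of the hand wheel in rad, growing anticlockwise seen from above; that way opens the press (its plate rises 5 mm a turn). One turn is 6.283. It starts anywhere between 0 and 5 and can be turned on far beyond one more turn; there is a stop at -0.3. The wheel is held by friction (2 to 3 N at the handle, somewhat more when moved fast), so it stays where it is left, with no spring and almost no coasting.
- glue: Loose white glue bottle with a red cap, 60 mm diameter, 160 mm high, standing beside the press on its -y side. Origin: centre of the underside. Bystander.
- jar: Loose amber glass paste jar with a white cap, 68 mm diameter, 75 mm high, standing beside the press on its +y side. Origin: centre of the underside. Bystander.
- brush: Loose paste brush, 170 mm long, lying on the table beyond the jar on the press's +y side. Origin: centre of the underside. Bystander.

How it is judged (in metres and radians):
On the way:
1. the handle has come round to the far side of the wheel from where it started (distance of wheel_handle from where it was at the start of the episode above 0.14 m), for 0.05 s.
At the end, for the whole second after the job is handed in: The wheel has been turned anticlockwise by one turn, no more and no less: the handle stands within 16 mm (about 11 degrees) of where it started, and the wheel is at rest. Its joint then reads between 5.7 and 11.9, which from any start means one turn, not none and not two (distance of wheel_handle from where it was at the start of the episode below 0.016 m and value of joint wheel between 5.7 and 11.9 rad and velocity of joint wheel between -0.05 and 0.05 rad/s); the robot touches nothing.
It fails at once if the fingers press on the press or its wheel with more than 30 N (contact force between the fingers and press above 30 N).
It fails at once if the glue bottle is moved or lifted by more than 30 mm (distance of glue from where it was at the start of the episode above 0.03 m).
It fails at once if the paste jar is moved or lifted by more than 30 mm (distance of jar from where it was at the start of the episode above 0.03 m).
It fails at once if the brush is moved or lifted by more than 30 mm (distance of brush from where it was at the start of the episode above 0.03 m).
It also fails if it takes over 64 s, if anything falls off the work surface, if the arm or the gripper's body presses on something with over 40 N, if the wrist force passes 120 N, or if a joint passes its speed limit or range.

## Working session

There is one attempt and no reset: what is moved stays moved. The work goes in short steps, Python scripts to look and compute and a tool call to move; the robot and the scene stay as the last step left them, time stands still between calls to the robot, and variables do not carry over. Pictures are saved under pics/ and viewed, at most 10 in all, crops included, and the job is handed in when it is done.

Besides the shell and the picture viewer there is one more tool, called after "Request:" as name(argument=value, ...), one argument or row to a line, values as JSON. move_arm: Moves the arm, as the interface text tells. Its arguments: {"type":"object","properties":{"series":{"type":"array"}},"required":["series"]}

```bash
mkdir -p pics; ls; python3 - <<'E'
from station import r
import cv2,numpy as np
s=r.sense();print(s['time_s'],s['tcp_pos'],np.round(s['ee_rot'],3).tolist(),s['gripper_width'])
a=r.capture('top');b=r.capture('side')
np.savez('c0.npz',ti=a['img'],tk=a['camera_matrix'],tr=a['rvec'],tt=a['tvec'],si=b['img'],sk=b['camera_matrix'],sr=b['rvec'],st=b['tvec'])
cv2.imwrite('pics/top0.png',a['img'][:,:,::-1]);cv2.imwrite('pics/side0.png',b['img'][:,:,::-1])
E
```

```text
pics
0.0 [0.22214491 0.58349105 0.2075555 ] [[0.934, -0.356, -0.001], [-0.356, -0.934, -0.002], [0.0, 0.002, -1.0]] 1.0005650174192047
```

View pics/top0.png

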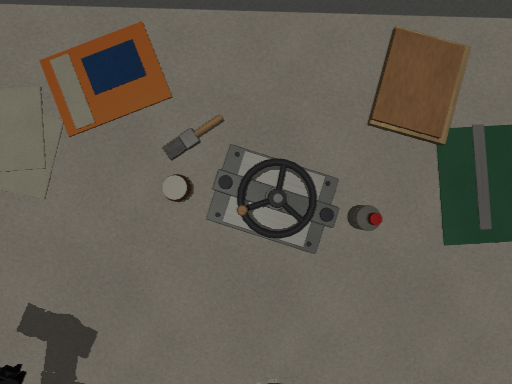

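View pics/side0.png

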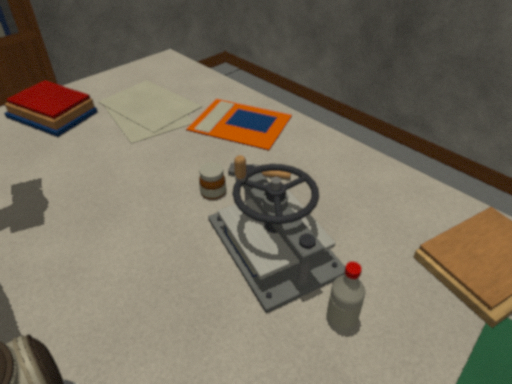

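The top view shows the wheel centred near (277,198), with its wooden handle at (242,210), the jar at (177,187), the bottle at (368,217) and the brush at (190,140). The side view agrees: the handle top is at (240,160).

```bash
cat > h.py <<'E'
import cv2,numpy as np
def ray(uv,K,rv,tv,z):
    R=cv2.Rodrigues(np.array(rv,float))[0];t=np.ravel(tv)
    d=R.T@np.linalg.inv(K)@np.array([uv[0],uv[1],1.]);c=-R.T@t
    return c+d*(z-c[2])/d[2]
def blob(m):
    n,l,st,ce=cv2.connectedComponentsWithStats(m.astype(np.uint8)); i=1+np.argmax(st[1:,4]);return ce[i],st[i],l==i
def handle(img,K,rv,tv,box):
    """top view: centroid of wooden pixels inside box, at z~.215"""
    h=cv2.cvtColor(img,cv2.COLOR_RGB2HSV);x0,y0,x1,y1=box
    m=np.zeros(h.shape[:2],bool);m[y0:y1,x0:x1]=((h[...,1]>90)&(h[...,0]<25)&(h[...,2]>60))[y0:y1,x0:x1]
    c,st,_=blob(m);return c,st,ray(c,K,rv,tv,.22)
E
python3 - <<'E'
from h import *
d=np.load('c0.npz');T=(d['tk'],d['tr'],d['tt']);img=d['ti']
R=cv2.Rodrigues(d['tr'])[0];print('cam',-R.T@d['tt'].ravel(),np.round(R,2).tolist())
g=img.max(2);m=np.zeros(g.shape,np.uint8);m[150:245,230:325]=(g[150:245,230:325]<52)
c,st,mk=blob(m);cn=max(cv2.findContours(mk.astype(np.uint8),0,2)[0],key=cv2.contourArea)
e=cv2.minEnclosingCircle(cn);print('dark',st,e);
el=cv2.fitEllipse(cv2.convexHull(cn));print('ell',el)
print('hub',ray(e[0],*T,.165),ray(el[0],*T,.165))
c,st,p=handle(img,*T,(230,150,325,245));print('handle',c,st,p)
print('handle pix hsv',cv2.cvtColor(img,cv2.COLOR_RGB2HSV)[210,242])
print('jar',ray((175,187),*T,.075),'glue cap',ray((375,218.5),*T,.16),'nuts',ray((225,182),*T,.141),ray((327,214.5),*T,.141))
# side: handle top
s=(d['sk'],d['sr'],d['st']);print('side handle top',ray((240,159),*s,.225))
E
```

```text
cam [0.54928348 0.08904152 1.16869833] [[0.02, -1.0, 0.02], [-1.0, -0.02, -0.04], [0.04, -0.01, -1.0]]
dark [ 237  158   80   80 2248] ((277.4012145996094, 198.8468780517578), 41.08338928222656)
ell ((276.72265625, 198.07400512695312), (79.02383422851562, 80.1072769165039), 138.89942932128906)
hub [0.56192465 0.01675865 0.165     ] [0.56358394 0.01828118 0.165     ]
handle [241.67816092 209.65517241] [237 205  11  11  87] [0.53723017 0.09416325 0.22      ]
handle pix hsv [ 16 121 114]
jar [0.58574475 0.25497111 0.075     ] glue cap [ 0.52352891 -0.19993335  0.16      ] nuts [0.59733696 0.13342382 0.141     ] [ 0.52962862 -0.09709519  0.141     ]
side handle top [0.53315842 0.09019711 0.225     ]
```

Request:
move_arm(
  series=[
    {"grip": 0.5,"xyz": [0,0,-40],"angular": [0,0,0.14]},
    {"grip": 0.5,"xyz": [10,7,-67],"angular": [0,0,0.28]},
    {"grip": 0.5,"xyz": [45,33,-67],"angular": [0,0,0.42]},
    {"grip": 0.5,"xyz": [80,59,-67],"angular": [0,0,0.56]},
    {"grip": 0.5,"xyz": [116,85,-67],"angular": [0,0,0.7]},
    {"grip": 0.5,"xyz": [152,112,-67],"angular": [0,0,0.84]},
    {"grip": 0.5,"xyz": [188,138,-67],"angular": [0,0,0.98]},
    {"grip": 0.5,"xyz": [224,165,-67],"angular": [0,0,1.12]},
    {"grip": 0.5,"xyz": [260,191,-67],"angular": [0,0,1.26]},
    {"grip": 0.5,"xyz": [296,218,-67],"angular": [0,0,1.4]},
  ],
)

```text
time_s: 1.1
tcp_pos: [0.4218, 0.2733, 0.2754]
ee_rot: [[-0.197, -0.98, -0.0], [-0.98, 0.197, -0.0], [0.0, 0.0, -1.0]]
wrist_force: [1.0, -0.1, -0.4]
gripper_width: 0.504
gripper_force: 0.0
```

```bash
cat >> h.py <<'E'
def rel(x,y,z,yaw=None):
    """world target -> (mm tool shift, tool-z turn rad) from the measured pose; yaw = tool x heading, deg"""
    from station import r
    s=r.sense();R=np.array(s['ee_rot']);h=np.degrees(np.arctan2(R[1,0],R[0,0]))
    print('t',round(s['time_s'],2),'tcp',np.round(s['tcp_pos'],4),'yaw',round(h,1),'q',np.round(s['joints'],1),'F',np.round(s['wrist_force'],1),'w',round(s['gripper_width'],3))
    print('shift',np.round(R.T@(np.array([x,y,z])-s['tcp_pos'])*1000,1),'turn',None if yaw is None else round(-np.radians(yaw-h),3))
E
python3 -c "
from h import *
rel(.537,.094,.275,109)"
```

```text
t 1.1 tcp [0.4218 0.2733 0.2754] yaw -101.4 q [ 51.5   7.5  -9.7  -0.  -72.8 -62.8] F [ 1.  -0.1 -0.4] w 0.504
shift [ 153.1 -148.2    0.4] turn -3.672
```

Request:
move_arm(
  series=[
    {"grip": 0.5,"xyz": [30,-30,0],"angular": [0,0,0.14]},
    {"grip": 0.5,"xyz": [60,-58,0],"angular": [0,0,0.28]},
    {"grip": 0.5,"xyz": [90,-87,0],"angular": [0,0,0.42]},
    {"grip": 0.5,"xyz": [120,-116,0],"angular": [0,0,0.56]},
    {"grip": 0.5,"xyz": [153,-148,0],"angular": [0,0,0.7]},
    {"grip": 0.5,"xyz": [153,-148,0],"angular": [0,0,0.84]},
    {"grip": 0.5,"xyz": [153,-148,0],"angular": [0,0,0.98]},
    {"grip": 0.5,"xyz": [153,-148,0],"angular": [0,0,1.12]},
    {"grip": 0.5,"xyz": [153,-148,0],"angular": [0,0,1.26]},
    {"grip": 0.5,"xyz": [153,-148,0],"angular": [0,0,1.4]},
  ],
)

```text
time_s: 2.1
tcp_pos: [0.537, 0.0963, 0.2751]
ee_rot: [[-1.0, 0.028, -0.001], [0.028, 1.0, -0.0], [0.001, -0.0, -1.0]]
wrist_force: [-0.6, 0.1, -0.4]
gripper_width: 0.501
gripper_force: 0.0
```

Request:
move_arm(
  series=[
    {"grip": 0.5,"xyz": [0,0,0],"angular": [0,0,0.14]},
    {"grip": 0.5,"xyz": [0,0,0],"angular": [0,0,0.28]},
    {"grip": 0.5,"xyz": [0,0,0],"angular": [0,0,0.42]},
    {"grip": 0.5,"xyz": [0,0,0],"angular": [0,0,0.56]},
    {"grip": 0.5,"xyz": [0,0,0],"angular": [0,0,0.7]},
    {"grip": 0.5,"xyz": [0,0,0],"angular": [0,0,0.84]},
    {"grip": 0.5,"xyz": [0,0,0],"angular": [0,0,0.98]},
    {"grip": 0.5,"xyz": [0,0,0],"angular": [0,0,1.12]},
    {"grip": 0.5,"xyz": [0,0,0],"angular": [0,0,1.16]},
    {"grip": 0.5,"xyz": [0,0,0],"angular": [0,0,1.16]},
  ],
)

```text
time_s: 3.1
tcp_pos: [0.5484, 0.0686, 0.2737]
ee_rot: [[-0.417, 0.909, -0.014], [0.908, 0.418, 0.034], [0.036, 0.002, -0.999]]
wrist_force: [0.1, -0.0, 0.5]
gripper_width: 0.498
gripper_force: 0.0
```

```bash
python3 -c "
from h import *
from station import r
rel(.537,.094,.210,110)
a=r.capture('wrist');cv2.imwrite('pics/w1.png',a['img'][:,:,::-1]);print(np.round(a['hand_eye'],3).tolist(),a['camera_matrix'].tolist())"
```

```text
t 3.1 tcp [0.5484 0.0686 0.2737] yaw 114.7 q [  22.7   13.    -2.3   -2.2  -74.7 -177.4] F [ 0.1 -0.   0.5] w 0.498
shift [25.5  0.2 64.7] turn 0.082
[[0.0, -0.955, -0.296, 0.08], [1.0, 0.0, 0.001, -0.0], [-0.0, -0.296, 0.955, -0.176], [0.0, 0.0, 0.0, 1.0]] [[301.2068906614004, 0.0, 252.30414397434595], [0.0, 301.2068906614004, 191.6359265405533], [0.0, 0.0, 1.0]]
```

View pics/w1.png

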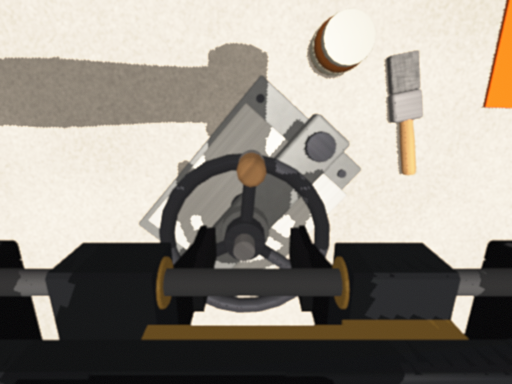

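The handle shows at (251,168) in the wrist view, with the hub at (245,230). Joint 6 has hit its limit, because q1 is 16 degrees more than I assumed. I'll start with a 16 degree yaw lead instead.

```bash
cat >> h.py <<'E'
def rel(x,y,z,yaw):
    from station import r
    s=r.sense();R=np.array(s['ee_rot']);h=np.degrees(np.arctan2(R[1,0],R[0,0]))
    print('t',round(s['time_s'],2),'tcp',np.round(s['tcp_pos'],4),'yaw',round(h,1),'q',np.round(s['joints'],1),'F',np.round(s['wrist_force'],1),'w',round(s['gripper_width'],3))
    c,q=np.cos(np.radians(yaw)),np.sin(np.radians(yaw));D=np.array([[c,q,0],[q,-c,0],[0,0,-1]])
    print('shift',np.round(R.T@(np.array([x,y,z])-s['tcp_pos'])*1000,1),'turn',np.round(cv2.Rodrigues(R.T@D)[0].ravel(),3))
E
python3 -c "
from h import *
rel(.537,.094,.275,126)"
```

```text
t 3.15 tcp [0.5482 0.0691 0.2738] yaw 114.8 q [  22.7   13.    -2.3   -2.1  -74.7 -177.4] F [-0.1  0.1  0.1] w 0.504
shift [27.3  0.3 -0.2] turn [ 0.005 -0.036 -0.196]
```

Request:
move_arm(
  series=[
    {"grip": 0.5,"xyz": [10,0,0],"angular": [0,-0.02,-0.1]},
    {"grip": 0.5,"xyz": [27,0,0],"angular": [0.005,-0.036,-0.196]},
    {"grip": 0.5,"xyz": [27,0,0],"angular": [0.005,-0.036,-0.196]},
    {"grip": 0.5,"xyz": [27,0,0],"angular": [0.005,-0.036,-0.196]},
  ],
)

```text
time_s: 3.55
tcp_pos: [0.5366, 0.0948, 0.2753]
ee_rot: [[-0.589, 0.808, 0.001], [0.808, 0.589, 0.0], [-0.0, 0.001, -1.0]]
wrist_force: [-0.9, -0.6, 0.2]
gripper_width: 0.5
gripper_force: 0.0
```

```bash
cat >> h.py <<'E'
def whandle(box=(150,100,350,260)):
    """wrist view: handle top in world from the wood-coloured blob's upper face"""
    from station import r
    s=r.sense();a=r.capture('wrist');img=a['img'];h=cv2.cvtColor(img,cv2.COLOR_RGB2HSV);x0,y0,x1,y1=box
    m=np.zeros(h.shape[:2],bool);m[y0:y1,x0:x1]=((h[...,1]>90)&(h[...,0]<25)&(h[...,2]>70))[y0:y1,x0:x1]
    c,st,_=blob(m);X=np.array(a['hand_eye']);T=np.eye(4);T[:3,:3]=s['ee_rot'];T[:3,3]=s['tcp_pos'];T=T@X
    d=T[:3,:3]@np.linalg.inv(a['camera_matrix'])@[c[0],c[1],1];o=T[:3,3]
    print('blob',np.round(c,1),st,'at z.21',np.round(o+d*(.21-o[2])/d[2],4)); return img
E
python3 -c "
from h import *
rel(.537,.094,.21,126)
cv2.imwrite('pics/w2.png',whandle()[:,:,::-1])"
```

```text
t 3.55 tcp [0.5366 0.0948 0.2753] yaw 126.1 q [  27.1   11.8   -4.4    0.   -73.7 -171. ] F [-0.9 -0.6  0.2] w 0.5
shift [-0.9 -0.3 65.3] turn [0.001 0.    0.001]
blob [250.7 198.2] [237 179  29  38 869] at z.21 [0.5356 0.0936 0.21  ]
```

View pics/w2.png

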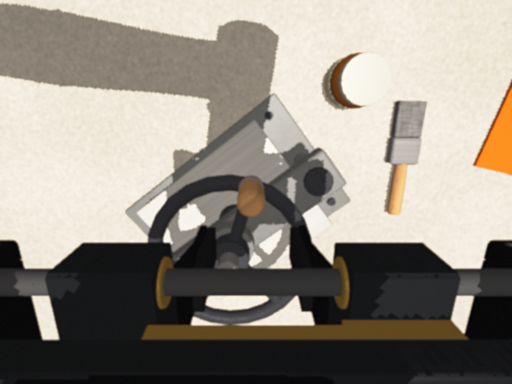

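Request:
move_arm(
  series=[
    {"grip": 0.5,"xyz": [-1,0,20],"angular": [0,0,0]},
    {"grip": 0.5,"xyz": [-1,0,40],"angular": [0,0,0]},
    {"grip": 0.5,"xyz": [-1,0,55],"angular": [0,0,0]},
    {"grip": 0.5,"xyz": [-1,0,65],"angular": [0,0,0]},
    {"grip": 0.45,"xyz": [-1,0,65],"angular": [0,0,0]},
    {"grip": 0.4,"xyz": [-1,0,65],"angular": [0,0,0]},
    {"grip": 0.4,"xyz": [-1,0,65],"angular": [0,0,0]},
  ],
)

```text
time_s: 4.3
tcp_pos: [0.5383, 0.0935, 0.2112]
ee_rot: [[-0.588, 0.809, 0.003], [0.809, 0.588, 0.001], [-0.001, 0.003, -1.0]]
wrist_force: [0.3, -0.3, 1.1]
gripper_width: 0.412
gripper_force: 0.0
```

```bash
cat >> h.py <<'E'
H=np.array([.5633,.0182])
def arc(th1,n=10,ymin=126,lag=5,z=.21):
    """rows from the measured pose along the circle to TCP angle th1 (deg, unwrapped)"""
    from station import r
    s=r.sense();R=np.array(s['ee_rot']);p=np.array(s['tcp_pos']);h=np.degrees(np.arctan2(R[1,0],R[0,0]))
    th0=np.degrees(np.arctan2(*(p[:2]-H)[::-1]));th0+=360*round((th1-25-th0)/360)
    print('t',round(s['time_s'],2),'th',round(th0,1),'rad',round(1000*np.linalg.norm(p[:2]-H),1),'z',round(p[2],4),'yaw',round(h,1),'q6',round(s['joints'][5],1),'F',np.round(s['wrist_force'],1),'w',round(s['gripper_width'],3))
    for th in np.linspace(th0,th1,n+1)[1:]:
        y=np.radians(max(ymin,th-lag));c,q=np.cos(y),np.sin(y);D=np.array([[c,q,0],[q,-c,0],[0,0,-1]])
        t=np.radians(th);g=np.r_[H+.080*np.array([np.cos(t),np.sin(t)]),z]
        print(np.round(R.T@(g-p)*1000).astype(int).tolist(),np.round(cv2.Rodrigues(R.T@D)[0].ravel(),2).tolist())
E
python3 -c "
from h import *
arc(145)"
```

```text
t 4.3 th 108.4 rad 79.4 z 0.2112 yaw 126.0 q6 -170.9 F [ 0.3 -0.3  1.1] w 0.412
[2, -5, 1] [0.0, 0.0, 0.0]
[3, -10, 1] [0.0, 0.0, 0.0]
[4, -15, 1] [0.0, 0.0, 0.0]
[4, -20, 1] [0.0, 0.0, 0.0]
[4, -25, 1] [0.0, 0.0, 0.0]
[4, -30, 1] [0.0, 0.0, 0.0]
[4, -35, 1] [0.0, 0.0, -0.05]
[3, -40, 1] [0.0, 0.0, -0.12]
[2, -45, 1] [0.0, 0.0, -0.18]
[0, -50, 1] [0.0, 0.0, -0.24]
```

Request:
move_arm(
  series=[
    {"grip": 0.4,"xyz": [2,-5,1],"angular": [0,0,0]},
    {"grip": 0.4,"xyz": [3,-10,1],"angular": [0,0,0]},
    {"grip": 0.4,"xyz": [4,-15,1],"angular": [0,0,0]},
    {"grip": 0.4,"xyz": [4,-20,1],"angular": [0,0,0]},
    {"grip": 0.4,"xyz": [4,-25,1],"angular": [0,0,0]},
    {"grip": 0.4,"xyz": [4,-30,1],"angular": [0,0,0]},
    {"grip": 0.4,"xyz": [4,-35,1],"angular": [0,0,-0.05]},
    {"grip": 0.4,"xyz": [3,-40,1],"angular": [0,0,-0.12]},
    {"grip": 0.4,"xyz": [2,-45,1],"angular": [0,0,-0.18]},
    {"grip": 0.4,"xyz": [0,-50,1],"angular": [0,0,-0.24]},
  ],
)

```text
time_s: 5.3
tcp_pos: [0.4983, 0.0649, 0.2112]
ee_rot: [[-0.766, 0.643, 0.006], [0.643, 0.766, 0.003], [-0.003, 0.006, -1.0]]
wrist_force: [-0.3, 4.7, 6.9]
gripper_width: 0.396
gripper_force: 3.8
```

```bash
python3 -c "
from h import *
arc(187)
cv2.imwrite('pics/w3.png',whandle((150,100,350,320))[:,:,::-1])"
```

```text
t 5.3 th 144.3 rad 80.1 z 0.2112 yaw 140.0 q6 -156.0 F [-0.3  4.7  6.9] w 0.396
[-1, -6, 1] [0.01, 0.0, -0.06]
[-2, -12, 1] [0.01, 0.0, -0.14]
[-3, -18, 1] [0.01, 0.0, -0.21]
[-5, -23, 1] [0.01, 0.0, -0.29]
[-8, -29, 1] [0.01, 0.0, -0.36]
[-11, -34, 1] [0.01, 0.0, -0.43]
[-14, -39, 1] [0.01, 0.0, -0.51]
[-17, -44, 1] [0.01, 0.0, -0.58]
[-21, -48, 1] [0.0, 0.0, -0.66]
[-25, -53, 1] [0.0, 0.0, -0.73]
blob [271.8 226.3] [ 256  201   37   54 1415] at z.21 [0.5043 0.0754 0.21  ]
```

View pics/w3.png

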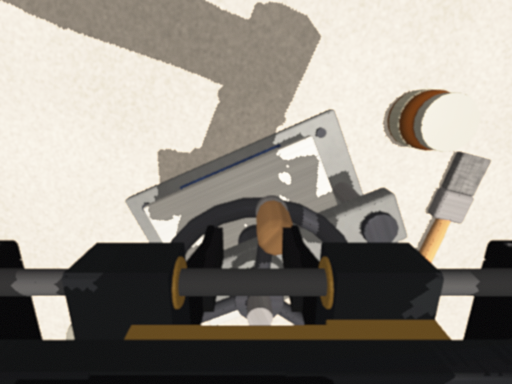

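The handle at (272,226) rests against the trailing finger and the wheel is turning. I'll continue along the arc.

Request:
move_arm(
  series=[
    {"grip": 0.4,"xyz": [-1,-6,0],"angular": [0,0,-0.07]},
    {"grip": 0.4,"xyz": [-2,-12,0],"angular": [0,0,-0.14]},
    {"grip": 0.4,"xyz": [-3,-18,0],"angular": [0,0,-0.21]},
    {"grip": 0.4,"xyz": [-5,-23,0],"angular": [0,0,-0.29]},
    {"grip": 0.4,"xyz": [-8,-29,0],"angular": [0,0,-0.36]},
    {"grip": 0.4,"xyz": [-11,-34,0],"angular": [0,0,-0.43]},
    {"grip": 0.4,"xyz": [-14,-39,0],"angular": [0,0,-0.51]},
    {"grip": 0.4,"xyz": [-17,-44,0],"angular": [0,0,-0.58]},
    {"grip": 0.4,"xyz": [-21,-48,0],"angular": [0,0,-0.66]},
    {"grip": 0.4,"xyz": [-25,-53,0],"angular": [0,0,-0.73]},
  ],
)

```text
time_s: 6.35
tcp_pos: [0.4837, 0.0077, 0.2114]
ee_rot: [[-0.999, -0.032, 0.007], [-0.032, 0.999, 0.002], [-0.007, 0.001, -1.0]]
wrist_force: [2.5, 3.3, 6.2]
gripper_width: 0.398
gripper_force: 3.2
```

```bash
python3 -c "
from h import *
arc(229)
whandle((150,100,350,320))"
```

```text
t 6.35 th 187.5 rad 80.3 z 0.2114 yaw -178.2 q6 -108.4 F [2.5 3.3 6.2] w 0.398
[-1, -6, 1] [0.0, 0.01, -0.08]
[-2, -11, 1] [0.0, 0.01, -0.16]
[-4, -17, 1] [0.0, 0.01, -0.23]
[-6, -22, 1] [0.0, 0.01, -0.3]
[-8, -28, 1] [0.0, 0.01, -0.37]
[-11, -33, 1] [-0.0, 0.01, -0.45]
[-14, -38, 1] [-0.0, 0.01, -0.52]
[-18, -42, 1] [-0.0, 0.01, -0.59]
[-21, -47, 1] [-0.0, 0.01, -0.66]
[-25, -51, 1] [-0.0, 0.01, -0.74]
blob [273.3 225.3] [ 258  200   36   55 1355] at z.21 [0.4798 0.0197 0.21  ]
```

Request:
move_arm(
  series=[
    {"grip": 0.4,"xyz": [-1,-6,0],"angular": [0,0,-0.08]},
    {"grip": 0.4,"xyz": [-2,-11,0],"angular": [0,0,-0.16]},
    {"grip": 0.4,"xyz": [-4,-17,0],"angular": [0,0.01,-0.23]},
    {"grip": 0.4,"xyz": [-6,-22,0],"angular": [0,0.01,-0.3]},
    {"grip": 0.4,"xyz": [-8,-28,0],"angular": [0,0.01,-0.37]},
    {"grip": 0.4,"xyz": [-11,-33,0],"angular": [0,0.01,-0.45]},
    {"grip": 0.4,"xyz": [-14,-38,0],"angular": [0,0.01,-0.52]},
    {"grip": 0.4,"xyz": [-18,-42,0],"angular": [0,0.01,-0.59]},
    {"grip": 0.4,"xyz": [-21,-47,0],"angular": [0,0.01,-0.66]},
    {"grip": 0.4,"xyz": [-25,-51,0],"angular": [0,0.01,-0.74]},
  ],
)

```text
time_s: 7.4
tcp_pos: [0.5102, -0.0423, 0.2114]
ee_rot: [[-0.717, -0.697, -0.002], [-0.697, 0.717, -0.002], [0.003, 0.0, -1.0]]
wrist_force: [2.0, 5.5, 7.5]
gripper_width: 0.401
gripper_force: 3.7
```

```bash
python3 -c "
from h import *
arc(271)
whandle((150,100,350,320))"
```

```text
t 7.4 th 228.7 rad 80.5 z 0.2114 yaw -135.8 q6 -59.3 F [2.  5.5 7.5] w 0.401
[-1, -6, 1] [0.0, -0.0, -0.06]
[-2, -12, 1] [0.0, -0.0, -0.14]
[-4, -17, 1] [0.0, -0.0, -0.21]
[-6, -23, 1] [0.0, -0.0, -0.29]
[-8, -28, 1] [0.0, -0.0, -0.36]
[-11, -34, 1] [0.0, -0.0, -0.43]
[-14, -39, 1] [0.0, -0.0, -0.51]
[-17, -43, 1] [0.0, -0.0, -0.58]
[-21, -48, 1] [0.0, -0.0, -0.66]
[-25, -52, 1] [0.0, -0.0, -0.73]
blob [274.2 226.1] [ 259  201   37   55 1299] at z.21 [ 0.4985 -0.0359  0.21  ]
```

Request:
move_arm(
  series=[
    {"grip": 0.4,"xyz": [-1,-6,0],"angular": [0,0,-0.07]},
    {"grip": 0.4,"xyz": [-2,-12,0],"angular": [0,0,-0.14]},
    {"grip": 0.4,"xyz": [-4,-17,0],"angular": [0,0,-0.22]},
    {"grip": 0.4,"xyz": [-6,-23,0],"angular": [0,0,-0.29]},
    {"grip": 0.4,"xyz": [-8,-28,0],"angular": [0,0,-0.36]},
    {"grip": 0.4,"xyz": [-11,-34,0],"angular": [0,0,-0.43]},
    {"grip": 0.4,"xyz": [-14,-39,0],"angular": [0,0,-0.51]},
    {"grip": 0.4,"xyz": [-17,-43,0],"angular": [0,0,-0.58]},
    {"grip": 0.4,"xyz": [-21,-48,0],"angular": [0,0,-0.66]},
    {"grip": 0.4,"xyz": [-25,-52,0],"angular": [0,0,-0.73]},
  ],
)

```text
time_s: 8.45
tcp_pos: [0.5629, -0.0621, 0.2113]
ee_rot: [[-0.069, -0.998, -0.006], [-0.998, 0.069, -0.002], [0.003, 0.005, -1.0]]
wrist_force: [-1.4, 6.4, 10.4]
gripper_width: 0.396
gripper_force: 5.3
```

Request:
move_arm(
  series=[
    {"grip": 0.4,"xyz": [-1,-6,0],"angular": [0,0,-0.07]},
    {"grip": 0.4,"xyz": [-2,-12,0],"angular": [0,0,-0.14]},
    {"grip": 0.4,"xyz": [-4,-17,0],"angular": [0,0,-0.22]},
    {"grip": 0.4,"xyz": [-6,-23,0],"angular": [0,0,-0.29]},
    {"grip": 0.4,"xyz": [-8,-28,0],"angular": [0,0,-0.36]},
    {"grip": 0.4,"xyz": [-11,-34,0],"angular": [0,0,-0.43]},
    {"grip": 0.4,"xyz": [-14,-39,0],"angular": [0,0,-0.51]},
    {"grip": 0.4,"xyz": [-17,-43,0],"angular": [0,0,-0.58]},
    {"grip": 0.4,"xyz": [-21,-48,0],"angular": [0,0,-0.66]},
    {"grip": 0.4,"xyz": [-25,-52,0],"angular": [0,0,-0.73]},
  ],
)

```text
time_s: 9.45
tcp_pos: [0.6149, -0.0421, 0.2112]
ee_rot: [[0.614, -0.789, -0.009], [-0.789, -0.614, -0.005], [-0.002, 0.01, -1.0]]
wrist_force: [-4.8, 1.9, 11.8]
gripper_width: 0.404
gripper_force: 5.8
```

```bash
python3 -c "
from h import *
arc(355)
whandle((150,100,350,320))"
```

```text
t 9.45 th 310.6 rad 79.4 z 0.2112 yaw -52.1 q6 26.6 F [-4.8  1.9 11.8] w 0.404
[0, -6, 1] [0.01, 0.0, -0.04]
[-1, -12, 1] [0.01, 0.0, -0.11]
[-2, -18, 1] [0.01, 0.0, -0.19]
[-4, -24, 1] [0.01, 0.0, -0.27]
[-7, -30, 1] [0.01, 0.0, -0.35]
[-10, -35, 1] [0.01, 0.0, -0.43]
[-13, -41, 1] [0.01, 0.0, -0.5]
[-16, -46, 1] [0.01, 0.0, -0.58]
[-20, -51, 1] [0.01, 0.01, -0.66]
[-25, -55, 1] [0.01, 0.01, -0.74]
blob [274.4 226.2] [ 260  202   36   54 1282] at z.21 [ 0.6065 -0.0548  0.21  ]
```

Request:
move_arm(
  series=[
    {"grip": 0.4,"xyz": [0,-6,-1],"angular": [0,0,-0.05]},
    {"grip": 0.4,"xyz": [-1,-12,-2],"angular": [0,0,-0.12]},
    {"grip": 0.4,"xyz": [-2,-18,-2],"angular": [0,0,-0.2]},
    {"grip": 0.4,"xyz": [-4,-24,-2],"angular": [0.01,0,-0.27]},
    {"grip": 0.4,"xyz": [-7,-30,-2],"angular": [0.01,0,-0.35]},
    {"grip": 0.4,"xyz": [-10,-35,-2],"angular": [0.01,0,-0.43]},
    {"grip": 0.4,"xyz": [-13,-41,-2],"angular": [0.01,0,-0.5]},
    {"grip": 0.4,"xyz": [-16,-46,-2],"angular": [0.01,0,-0.58]},
    {"grip": 0.4,"xyz": [-20,-51,-2],"angular": [0.01,0.01,-0.66]},
    {"grip": 0.4,"xyz": [-25,-55,-2],"angular": [0.01,0.01,-0.74]},
  ],
)

```text
time_s: 10.5
tcp_pos: [0.6428, 0.01, 0.2114]
ee_rot: [[0.986, -0.169, 0.003], [-0.169, -0.986, -0.004], [0.003, 0.003, -1.0]]
wrist_force: [-2.2, -1.9, 5.4]
gripper_width: 0.399
gripper_force: 3.0
```

```bash
python3 -c "
from h import *
arc(397,z=.212)
whandle((150,100,350,320))"
```

```text
t 10.5 th 354.1 rad 79.9 z 0.2114 yaw -9.7 q6 64.8 F [-2.2 -1.9  5.4] w 0.399
[-1, -6, -1] [0.0, -0.0, -0.05]
[-2, -12, -1] [0.0, -0.0, -0.13]
[-3, -18, -1] [0.0, -0.0, -0.2]
[-5, -23, -1] [0.0, -0.0, -0.28]
[-7, -29, -1] [0.0, -0.0, -0.35]
[-10, -34, -1] [0.0, -0.0, -0.43]
[-13, -39, -1] [0.0, -0.0, -0.5]
[-17, -44, -1] [0.0, -0.0, -0.58]
[-21, -49, -1] [0.0, -0.0, -0.65]
[-25, -53, -1] [0.0, -0.0, -0.73]
blob [277.1 225.9] [ 263  203   37   54 1152] at z.21 [ 0.6442 -0.0076  0.21  ]
```

Request:
move_arm(
  series=[
    {"grip": 0.4,"xyz": [-1,-6,-1],"angular": [0,0,-0.06]},
    {"grip": 0.4,"xyz": [-2,-12,-1],"angular": [0,0,-0.13]},
    {"grip": 0.4,"xyz": [-3,-18,-1],"angular": [0,0,-0.2]},
    {"grip": 0.4,"xyz": [-5,-23,-1],"angular": [0,0,-0.28]},
    {"grip": 0.4,"xyz": [-7,-29,-1],"angular": [0,0,-0.35]},
    {"grip": 0.4,"xyz": [-10,-34,-1],"angular": [0,0,-0.43]},
    {"grip": 0.4,"xyz": [-13,-39,-1],"angular": [0,0,-0.5]},
    {"grip": 0.4,"xyz": [-17,-44,-1],"angular": [0,0,-0.58]},
    {"grip": 0.4,"xyz": [-21,-49,-1],"angular": [0,0,-0.65]},
    {"grip": 0.4,"xyz": [-25,-53,-1],"angular": [0,0,-0.73]},
  ],
)

```text
time_s: 11.55
tcp_pos: [0.6272, 0.0676, 0.2099]
ee_rot: [[0.847, 0.531, 0.001], [0.531, -0.847, -0.002], [0.0, 0.002, -1.0]]
wrist_force: [-0.2, 0.1, 0.1]
gripper_width: 0.403
gripper_force: 0.0
```

```bash
python3 -c "
from h import *
arc(437,z=.212,lag=8)
cv2.imwrite('pics/w4.png',whandle((150,100,350,320))[:,:,::-1])"
```

```text
t 11.55 th 397.7 rad 80.8 z 0.2099 yaw 32.1 q6 101.1 F [-0.2  0.1  0.1] w 0.403
[-2, -5, -2] [0.0, -0.0, -0.03]
[-3, -11, -2] [0.0, -0.0, -0.1]
[-4, -16, -2] [0.0, -0.0, -0.16]
[-6, -21, -2] [0.0, -0.0, -0.23]
[-8, -26, -2] [0.0, 0.0, -0.3]
[-11, -31, -2] [0.0, 0.0, -0.37]
[-13, -36, -2] [0.0, 0.0, -0.44]
[-17, -40, -2] [0.0, 0.0, -0.51]
[-20, -45, -2] [0.0, 0.0, -0.58]
[-24, -49, -2] [0.0, 0.0, -0.64]
blob [327.6 282.5] [319 257  15  52 420] at z.21 [0.6233 0.0034 0.21  ]
```

View pics/w4.png

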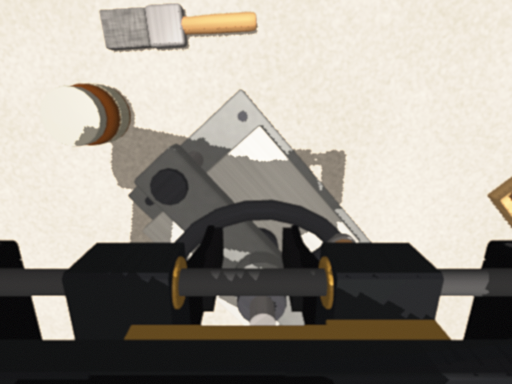

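The handle slipped out past the trailing finger: it's now half hidden near (340,238), behind the right-hand finger. I'll lift, go back over it and re-engage with better centring.

Request:
move_arm(
  series=[
    {"grip": 0.4,"xyz": [0,0,-30],"angular": [0,0,0]},
    {"grip": 0.4,"xyz": [0,0,-65],"angular": [0,0,0]},
    {"grip": 0.5,"xyz": [-4,12,-65],"angular": [0,0,0.13]},
    {"grip": 0.5,"xyz": [-8,25,-65],"angular": [0,0,0.26]},
    {"grip": 0.5,"xyz": [-12,37,-65],"angular": [0,0,0.39]},
    {"grip": 0.5,"xyz": [-16,50,-65],"angular": [0,0,0.52]},
    {"grip": 0.5,"xyz": [-21,61,-65],"angular": [0,0,0.65]},
    {"grip": 0.5,"xyz": [-21,61,-65],"angular": [0,0,0.73]},
    {"grip": 0.5,"xyz": [-21,61,-65],"angular": [0,0,0.73]},
  ],
)

```text
time_s: 12.5
tcp_pos: [0.6421, 0.0043, 0.2752]
ee_rot: [[0.985, -0.174, 0.003], [-0.174, -0.985, -0.001], [0.003, 0.0, -1.0]]
wrist_force: [0.8, -0.5, -0.3]
gripper_width: 0.498
gripper_force: 0.0
```

```bash
python3 -c "
from h import *
rel(.64,0,.275,-5)
cv2.imwrite('pics/w5.png',whandle((130,100,370,320))[:,:,::-1])"
```

```text
t 12.5 tcp [0.6421 0.0043 0.2752] yaw -10.0 q [ 14.8  21.7   9.4   0.1 -77.5  65.1] F [ 0.8 -0.5 -0.3] w 0.498
shift [-1.3  4.6  0.2] turn [ 0.001 -0.003 -0.088]
blob [266.4 199.6] [253 181  28  38 852] at z.21 [ 0.6406 -0.0088  0.21  ]
```

View pics/w5.png

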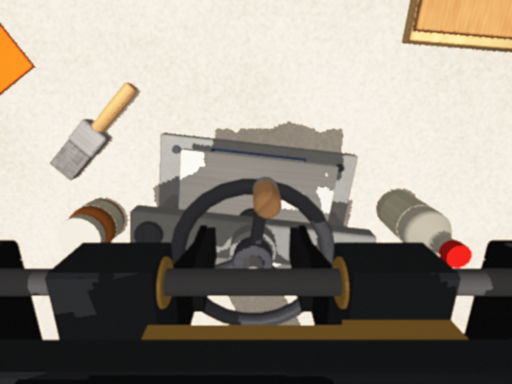

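```bash
python3 -c "
import cv2,numpy as np
f=lambda n:cv2.resize(cv2.imread(n)[190:330,180:325],None,fx=2.7,fy=2.7,interpolation=cv2.INTER_CUBIC)
a=np.hstack([f('pics/w3.png'),f('pics/w5.png')]).astype(float)
cv2.imwrite('pics/z.png',(255*(a/255)**.6).astype(np.uint8)); print(a.shape)"
```

```text
(378, 784, 3)
```

View pics/z.png

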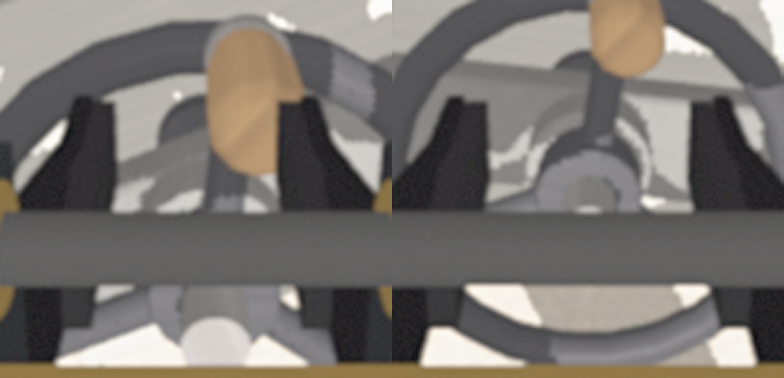

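The zoomed view shows the finger overlapping the handle's outline. With the steady upward force on the fingers (7 to 12 N), that suggests the tips were riding on the handle's top edge rather than beside it. I'll re-centre, go down again and check in the side view.

```bash
python3 -c "
from h import *
rel(.640,-.0085,.211,-17)"
```

```text
t 12.55 tcp [0.6422 0.0047 0.2753] yaw -9.9 q [ 14.9  21.7   9.4   0.1 -77.5  65.2] F [-0.  -0.3 -0.3] w 0.496
shift [-0.1 13.3 64.3] turn [-0.    -0.003  0.124]
```

Request:
move_arm(
  series=[
    {"grip": 0.5,"xyz": [0,13,0],"angular": [0,-0.003,0.124]},
    {"grip": 0.5,"xyz": [0,13,0],"angular": [0,-0.003,0.124]},
    {"grip": 0.5,"xyz": [0,13,20],"angular": [0,-0.003,0.124]},
    {"grip": 0.5,"xyz": [0,13,40],"angular": [0,-0.003,0.124]},
    {"grip": 0.5,"xyz": [0,13,55],"angular": [0,-0.003,0.124]},
    {"grip": 0.5,"xyz": [0,13,64],"angular": [0,-0.003,0.124]},
    {"grip": 0.5,"xyz": [0,13,64],"angular": [0,-0.003,0.124]},
  ],
)

```text
time_s: 13.25
tcp_pos: [0.6404, -0.0073, 0.2103]
ee_rot: [[0.957, -0.291, -0.001], [-0.291, -0.957, -0.0], [-0.001, 0.0, -1.0]]
wrist_force: [0.3, -0.2, -0.1]
gripper_width: 0.498
gripper_force: 0.0
```

```bash
python3 -c "
from h import *
from station import r
rel(.640,-.0085,.205,-17)
b=r.capture('side');np.savez('s1.npz',i=b['img'])
K=b['camera_matrix'];s=r.sense()
p=np.array(s['tcp_pos']);R=np.array(s['ee_rot'])
pts=np.array([p,p+R@[0,0,.025],p+R@[0,-.03,.025],p+R@[0,.03,.025],[.640,-.0085,.225]])
print(cv2.projectPoints(pts,b['rvec'],b['tvec'],K,None)[0].reshape(-1,2).round(1))
a=cv2.resize(b['img'][110:260,190:370,::-1],None,fx=4,fy=4,interpolation=cv2.INTER_CUBIC)
cv2.imwrite('pics/s1.png',(255*(a/255.)**.6).astype(np.uint8))"
```

```text
t 13.25 tcp [ 0.6404 -0.0073  0.2103] yaw -16.9 q [ 13.8  23.5   3.   -0.  -69.5  59.3] F [ 0.3 -0.2 -0.1] w 0.498
shift [0.  1.3 5.3] turn [0.    0.001 0.002]
[[312.3 162.5]
 [311.2 172.1]
 [303.4 164.1]
 [319.5 180.4]
 [312.9 157.7]]
```

View pics/s1.png

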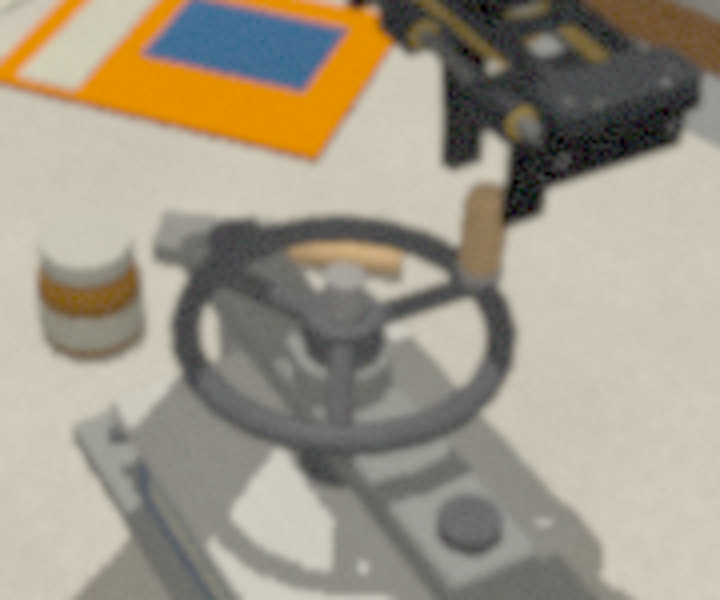

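The side view puts the fingertips at about (305,151) and (320,164) px. That is some 38 mm higher than the tool data implies, level with the handle's top (311,157). So the tips really were skimming the top of the handle, and I need to go about 28 mm lower, in small steps.

Request:
move_arm(
  series=[
    {"grip": 0.5,"xyz": [0,1,4],"angular": [0,0,0]},
    {"grip": 0.5,"xyz": [0,1,8],"angular": [0,0,0]},
    {"grip": 0.5,"xyz": [0,1,12],"angular": [0,0,0]},
  ],
)

```text
time_s: 13.6
tcp_pos: [0.6411, -0.0084, 0.2001]
ee_rot: [[0.956, -0.293, 0.003], [-0.293, -0.956, 0.001], [0.003, -0.002, -1.0]]
wrist_force: [0.8, 0.0, -0.1]
gripper_width: 0.499
gripper_force: 0.0
```

Request:
move_arm(
  series=[
    {"grip": 0.5,"xyz": [0,0,4],"angular": [0,0,0]},
    {"grip": 0.5,"xyz": [0,0,8],"angular": [0,0,0]},
  ],
)

```text
time_s: 13.8
tcp_pos: [0.6409, -0.0085, 0.1915]
ee_rot: [[0.956, -0.293, 0.002], [-0.293, -0.956, 0.0], [0.002, -0.001, -1.0]]
wrist_force: [-0.7, -0.0, -0.5]
gripper_width: 0.499
gripper_force: 0.0
```

Request:
move_arm(
  series=[
    {"grip": 0.5,"xyz": [0,0,4],"angular": [0,0,0]},
    {"grip": 0.5,"xyz": [0,0,8],"angular": [0,0,0]},
    {"grip": 0.5,"xyz": [0,0,10],"angular": [0,0,0]},
    {"grip": 0.45,"xyz": [0,0,10],"angular": [0,0,0]},
    {"grip": 0.4,"xyz": [0,0,10],"angular": [0,0,0]},
    {"grip": 0.4,"xyz": [0,0,10],"angular": [0,0,0]},
  ],
)

```text
time_s: 14.4
tcp_pos: [0.6411, -0.0085, 0.1821]
ee_rot: [[0.956, -0.293, 0.003], [-0.293, -0.956, 0.0], [0.003, -0.001, -1.0]]
wrist_force: [-0.1, 0.0, 0.1]
gripper_width: 0.414
gripper_force: 0.0
```

```bash
python3 -c "
from h import *
arc(371,n=8,lag=2,ymin=-999,z=.181)
whandle((150,100,350,330))"
```

```text
t 14.4 th 341.1 rad 82.3 z 0.1821 yaw -17.0 q6 59.3 F [-0.1  0.   0.1] w 0.414
[-2, -5, 1] [-0.0, -0.0, 0.0]
[-3, -11, 1] [-0.0, -0.0, -0.06]
[-3, -16, 1] [-0.0, -0.0, -0.13]
[-4, -21, 1] [-0.0, -0.0, -0.19]
[-6, -26, 1] [-0.0, -0.0, -0.26]
[-7, -31, 1] [-0.0, -0.0, -0.32]
[-9, -36, 1] [-0.0, -0.0, -0.39]
[-12, -40, 1] [-0.0, -0.0, -0.45]
blob [252.  246.9] [ 230  220   45   49 1781] at z.21 [ 0.6455 -0.0108  0.21  ]
```

Request:
move_arm(
  series=[
    {"grip": 0.4,"xyz": [-1,-5,0],"angular": [0,0,0]},
    {"grip": 0.4,"xyz": [-2,-11,0],"angular": [0,0,-0.06]},
    {"grip": 0.4,"xyz": [-3,-16,0],"angular": [0,0,-0.13]},
    {"grip": 0.4,"xyz": [-4,-21,0],"angular": [0,0,-0.19]},
    {"grip": 0.4,"xyz": [-6,-26,0],"angular": [0,0,-0.26]},
    {"grip": 0.4,"xyz": [-7,-31,0],"angular": [0,0,-0.32]},
    {"grip": 0.4,"xyz": [-9,-36,0],"angular": [0,0,-0.39]},
    {"grip": 0.4,"xyz": [-12,-40,0],"angular": [0,0,-0.45]},
  ],
)

```text
time_s: 15.25
tcp_pos: [0.6422, 0.0329, 0.1822]
ee_rot: [[0.988, 0.155, 0.005], [0.155, -0.988, -0.001], [0.004, 0.001, -1.0]]
wrist_force: [2.5, -3.3, -0.5]
gripper_width: 0.398
gripper_force: 1.7
```

```bash
python3 -c "
from h import *
arc(413,lag=4,ymin=-999,z=.181)
whandle((150,100,350,330))"
```

```text
t 15.25 th 370.5 rad 80.3 z 0.1822 yaw 8.9 q6 81.5 F [ 2.5 -3.3 -0.5] w 0.398
[-1, -6, 1] [0.0, -0.0, -0.03]
[-1, -12, 1] [0.0, -0.0, -0.11]
[-3, -18, 1] [0.0, -0.0, -0.18]
[-4, -23, 1] [0.0, -0.0, -0.26]
[-7, -29, 1] [0.0, -0.0, -0.33]
[-9, -34, 1] [0.0, -0.0, -0.4]
[-12, -39, 1] [0.0, -0.0, -0.48]
[-15, -44, 1] [0.0, -0.0, -0.55]
[-19, -49, 1] [0.0, -0.0, -0.63]
[-23, -53, 1] [0.0, -0.0, -0.7]
blob [261.9 245.5] [ 241  217   45   52 1918] at z.21 [0.6482 0.0271 0.21  ]
```

Now it's a clean side push: about 4 N horizontally and nothing vertically.

Request:
move_arm(
  series=[
    {"grip": 0.4,"xyz": [-1,-6,0],"angular": [0,0,-0.04]},
    {"grip": 0.4,"xyz": [-1,-12,0],"angular": [0,0,-0.11]},
    {"grip": 0.4,"xyz": [-3,-18,0],"angular": [0,0,-0.18]},
    {"grip": 0.4,"xyz": [-4,-23,0],"angular": [0,0,-0.26]},
    {"grip": 0.4,"xyz": [-7,-29,0],"angular": [0,0,-0.33]},
    {"grip": 0.4,"xyz": [-9,-34,0],"angular": [0,0,-0.4]},
    {"grip": 0.4,"xyz": [-12,-39,0],"angular": [0,0,-0.48]},
    {"grip": 0.4,"xyz": [-15,-44,0],"angular": [0,0,-0.55]},
    {"grip": 0.4,"xyz": [-19,-49,0],"angular": [0,0,-0.63]},
    {"grip": 0.4,"xyz": [-23,-53,0],"angular": [0,0,-0.7]},
  ],
)

```text
time_s: 16.3
tcp_pos: [0.6113, 0.0823, 0.1823]
ee_rot: [[0.656, 0.755, 0.005], [0.755, -0.656, 0.0], [0.004, 0.004, -1.0]]
wrist_force: [3.0, -1.4, -1.0]
gripper_width: 0.402
gripper_force: 1.6
```

```bash
python3 -c "
from h import *
arc(454,lag=4,ymin=-999,z=.181)
whandle((150,100,350,330))"
```

```text
t 16.3 th 413.1 rad 80.1 z 0.1823 yaw 49.0 q6 116.2 F [ 3.  -1.4 -1. ] w 0.402
[-1, -6, 1] [0.0, -0.0, -0.07]
[-2, -11, 1] [0.0, -0.0, -0.15]
[-3, -17, 1] [0.0, -0.0, -0.22]
[-5, -22, 1] [0.0, -0.0, -0.29]
[-7, -27, 1] [0.0, -0.0, -0.36]
[-10, -33, 1] [0.0, -0.0, -0.43]
[-13, -37, 1] [0.0, -0.0, -0.5]
[-16, -42, 1] [0.0, -0.0, -0.57]
[-19, -47, 1] [0.0, -0.0, -0.64]
[-23, -51, 1] [0.0, -0.0, -0.72]
blob [261.9 245. ] [ 241  216   45   53 1969] at z.21 [0.6191 0.0813 0.21  ]
```

Request:
move_arm(
  series=[
    {"grip": 0.4,"xyz": [-1,-6,0],"angular": [0,0,-0.07]},
    {"grip": 0.4,"xyz": [-2,-11,0],"angular": [0,0,-0.15]},
    {"grip": 0.4,"xyz": [-3,-17,0],"angular": [0,0,-0.22]},
    {"grip": 0.4,"xyz": [-5,-22,0],"angular": [0,0,-0.29]},
    {"grip": 0.4,"xyz": [-7,-27,0],"angular": [0,0,-0.36]},
    {"grip": 0.4,"xyz": [-10,-33,0],"angular": [0,0,-0.43]},
    {"grip": 0.4,"xyz": [-13,-37,0],"angular": [0,0,-0.5]},
    {"grip": 0.4,"xyz": [-16,-42,0],"angular": [0,0,-0.57]},
    {"grip": 0.4,"xyz": [-19,-47,0],"angular": [0,0,-0.64]},
    {"grip": 0.4,"xyz": [-23,-51,0],"angular": [0,0,-0.72]},
  ],
)

```text
time_s: 17.35
tcp_pos: [0.5578, 0.0984, 0.1822]
ee_rot: [[-0.003, 1.0, 0.005], [1.0, 0.003, 0.0], [0.0, 0.005, -1.0]]
wrist_force: [3.1, -2.4, -0.7]
gripper_width: 0.401
gripper_force: 1.4
```

```bash
python3 -c "
from h import *
arc(472.5,n=6,lag=5,ymin=-999,z=.181)
whandle((150,100,350,330))"
```

```text
t 17.35 th 454.0 rad 80.4 z 0.1822 yaw 90.2 q6 153.7 F [ 3.1 -2.4 -0.7] w 0.401
[-1, -4, 1] [0.0, -0.0, -0.03]
[-1, -9, 1] [0.0, -0.0, -0.09]
[-2, -13, 1] [0.0, -0.0, -0.14]
[-3, -17, 1] [0.0, 0.0, -0.19]
[-5, -21, 1] [0.0, 0.0, -0.25]
[-6, -25, 1] [0.0, 0.0, -0.3]
blob [261.8 245.1] [ 241  216   45   53 1962] at z.21 [0.5634 0.1021 0.21  ]
```

Request:
move_arm(
  series=[
    {"grip": 0.4,"xyz": [-1,-4,0],"angular": [0,0,-0.04]},
    {"grip": 0.4,"xyz": [-1,-9,0],"angular": [0,0,-0.09]},
    {"grip": 0.4,"xyz": [-2,-13,0],"angular": [0,0,-0.14]},
    {"grip": 0.4,"xyz": [-3,-17,0],"angular": [0,0,-0.19]},
    {"grip": 0.4,"xyz": [-5,-21,0],"angular": [0,0,-0.25]},
    {"grip": 0.4,"xyz": [-6,-25,0],"angular": [0,0,-0.3]},
    {"grip": 0.4,"xyz": [-6,-25,0],"angular": [0,0,-0.3]},
  ],
)

```text
time_s: 18.1
tcp_pos: [0.5322, 0.0928, 0.1821]
ee_rot: [[-0.295, 0.955, 0.004], [0.955, 0.295, 0.001], [0.0, 0.004, -1.0]]
wrist_force: [0.5, 0.9, 0.5]
gripper_width: 0.402
gripper_force: 0.5
```

```bash
python3 -c "
from h import *
rel(.537,.094,.28,110)
whandle((150,100,350,330))"
```

```text
t 18.1 tcp [0.5322 0.0928 0.1821] yaw 107.2 q [ 27.1  14.9 -14.    0.  -60.8 170. ] F [0.5 0.9 0.5] w 0.402
shift [ -0.3   5.3 -97.9] turn [ 0.004 -0.    -0.049]
blob [261.6 245.2] [ 240  216   46   53 1972] at z.21 [0.5361 0.0978 0.21  ]
```

Now I'll open the fingers about the handle, lift straight up, and swing clear to the +y side so the top camera can see the handle.

Request:
move_arm(
  series=[
    {"grip": 0.4,"xyz": [0,3,0],"angular": [0,0,0]},
    {"grip": 0.5,"xyz": [0,5,0],"angular": [0,0,0]},
    {"grip": 0.5,"xyz": [0,5,-20],"angular": [0,0,0]},
    {"grip": 0.5,"xyz": [0,5,-60],"angular": [0,0,0]},
    {"grip": 0.5,"xyz": [0,5,-100],"angular": [0,0,0]},
    {"grip": 0.5,"xyz": [40,5,-110],"angular": [0,0,0.1]},
    {"grip": 0.5,"xyz": [85,-10,-110],"angular": [0,0,0.2]},
    {"grip": 0.5,"xyz": [130,-30,-110],"angular": [0,0,0.3]},
    {"grip": 0.5,"xyz": [175,-50,-110],"angular": [0,0,0.4]},
    {"grip": 0.5,"xyz": [220,-70,-110],"angular": [0,0,0.5]},
  ],
)

```text
time_s: 19.15
tcp_pos: [0.3979, 0.2826, 0.2912]
ee_rot: [[0.202, 0.979, 0.002], [0.979, -0.202, -0.0], [0.0, 0.002, -1.0]]
wrist_force: [-0.5, 0.8, -0.3]
gripper_width: 0.503
gripper_force: 0.0
```

```bash
python3 -c "
from h import *
from station import r
rel(.537,.094,.28,110)
a=r.capture('top');d=np.load('c0.npz');T=(d['tk'],d['tr'],d['tt'])
B=(230,150,325,245)
for i in (d['ti'],a['img']): print(handle(i,*T,B))
b=r.capture('side')
cv2.imwrite('pics/fin.png',np.hstack([a['img'],b['img']])[:,:,::-1][:, :,:] if 0 else cv2.resize(np.hstack([a['img'],b['img']])[:,:,::-1],(800,300)))"
```

```text
t 19.15 tcp [0.3979 0.2826 0.2912] yaw 78.3 q [ 5.460e+01  5.500e+00 -9.900e+00  1.000e-01 -7.460e+01  1.138e+02] F [-0.5  0.8 -0.3] w 0.503
shift [-156.5  174.4   11.5] turn [ 0.002  0.    -0.553]
(array([241.67816092, 209.65517241]), array([237, 205,  11,  11,  87], dtype=int32), array([0.53723017, 0.09416325, 0.22      ]))
(array([241.75555556, 208.95555556]), array([237, 204,  11,  11,  90], dtype=int32), array([0.53867787, 0.0940369 , 0.22      ]))
```

View pics/fin.png

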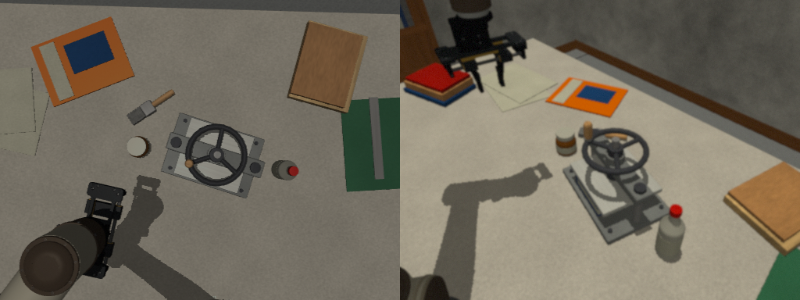

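The handle is within about 1.5 mm of where it started: (241.8,209.0) px against (241.7,209.7). The jar, bottle and brush look where they were, and the arm is clear.

```bash
python3 -c "
from station import r
print(r.finish_job())"
```

```text
the job is handed in; nothing more can be done
None
```

I turned the hand wheel one full turn anticlockwise, with one slip and re-engagement near the 340° position, and handed the job in at about 19 s; the handle is about 1.5 mm from its start by the top camera, the glue bottle, jar and brush look unmoved, and the verdict was not shown.

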